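# Seat a round moulded housing in a V fixture

### The arm

A 6-joint arm with a two-finger parallel gripper is mounted at the origin on the work surface. World frame = base frame: x ahead of the robot, y to its left, z up, the work surface at z = 0. Lengths are in mm, angles in rad, forces in N, time in s.
With the tool pointing down it reaches from about 400 to 925 mm from the base axis. Payload 12.5 kg.
Tool frame: the origin (TCP) lies midway between the tips of the shut fingers; the grasp point (between the pads) lies 19 mm behind it; z points along the fingers, y is the line along which they close (so a half turn about z gives the same grasp; the last joint's range is limited). The gripper opens to 95 mm and grips with 3 to 60 N. Pads are 20 mm wide; open, the fingers measure 119 mm over their backs; the gripper's body (75 mm by 180 mm) begins 59 mm behind the grasp point.
Start: joints at [0.998, 0.491, 1.559, -0, 1.092, -0.106], TCP at [281.256, 558.159, 214.661] pointing down, gripper open.
Joint ranges: [-3.1, 3.1], [-0.84, 2.19], [0.05, 2.79], [-1.13, 4.28], [0.06, 2.93], [-2.69, 2.69]. Speed limits (rad/s): [2.22, 2.22, 2.79, 3.14, 3.14, 3.14].

### API

Orientations are given as [roll, pitch, yaw] about the fixed x, y, z axes, in that order (R = Rz(yaw) Ry(pitch) Rx(roll)).
In Python, from cell import readout, eyes, env gives the robot as it stands.
- The arm moves only by the tool move_arm, never from a script. Its argument "plan" is a list of rows, each a list of 3 entries, a list of its own where there are three numbers: the turn, a rotation vector about the tool's x, y, z in degrees, then the shift along the tool's x, y, z in m, then the gripper command: -1 is shut, 1 is fully open, values between are in proportion. In form: [[[ax, ay, az], [x, y, z], jaw], ...]. A call has 1 to 5 rows; each row is the pose to reach, as a shift and turn from the pose commanded when the call began, along the tool's axes at that moment; what a row does not reach only later rows make up. A row lasts 1/8 s, in which the tool goes at most 62.5 mm and 10.7 degrees, less where a joint would pass 70% of its speed; a pose out of reach is approached as far as the arm can. A call with a gripper value outside its range is refused whole. The fingers move at their own pace and stop on an object; the grip force is fixed at half the most. Time passes only in rows, so rows that repeat a pose let the fingers close. It gives the time, the measured TCP pose, the force, the opening and the grip force at its end, in the units of the state.
- readout.state(): the state, without advancing time (a new reading comes with each control period).
- eyes.read_camera(name): name is "side" or "top" or "wrist"; returns a dict with "img" (480x640x3 uint8, red, green, blue), "K" (3x3 intrinsics, pixels), "extrinsics" (4x4, takes a point from camera to world coordinates). Camera axes: x right, y up, looking along -z (the intrinsics and any distortion apply to the point x, -y, -z); pixel columns grow to the right and rows downward; lengths in mm; the calibration is good to about 2 mm. A picture is of the moment at which its call begins. There is no depth.
- env.job_done(): hands the job in; it is judged then, once.
Trained networks look in a picture, given as the dict that the camera call returned (one of the last four; its "shot" number tells which), for a name from the list of things; names that differ only in an ending like _2 or _b are one class to them, and where a whole thing is asked for, a point or a joint stands for the part that bears it (a point fixed in the world has none). Each returns a list of dicts, best first, with "score" (0 to 1); they miss things now and then, are a little off and sometimes report something else, mostly with a low value. They report only what shows in the picture. A call takes as long as a camera call. They do not tell look-alikes from the thing itself.
- eyes.cut_out(picture, name): "mask" (480x640 bool, what is visible of it) and "uv" ([column, row] in pixels, amid what is visible of it).
The state is a dict: "t": time; "joints": joint angles; "qvel": joint speeds; "tau": joint torques, N m; "eef_pos": TCP position; "tcp_rot": TCP orientation; "ft_force": force on the tool from outside, world axes, zero at the start; "moment": the same for the moment, N m; "opening": opening from 0.0 (shut) to 1.0 (fully open); "grip_force": force on a finger pad.
Only numpy, scipy, OpenCV 4.12 (cv2) and the standard library are available. Lean on these libraries where they do the work, as an engineer would, in place of code of your own. Each camera call takes 0.05 s, during which the arm holds its last target. There are 200 camera calls.

### The job

Load the black round housing with the chrome collar into the V fixture: set it down gently on the aluminium bed, boss up, in front of the V and clear of it, then push it by hand along the bed into the V until it settles centred, bearing evenly on both faces. Hold it there for a moment with a firm push of about 11 N, never more than 14 N because the plastic marks. Then let go of it and slide the blue keeper jaw up until it just bears on the housing, so that it cannot back out; leave it like that, and do not disturb the other parts on the bench.

Things in the scene. Friction and masses are not known exactly. Their poses are not given: they have to be found in the camera images.
- housing: The round part to load: black moulded housing with a flat, bright chrome collar ring on top of its flange. Flange 72 mm diameter, 16 mm thick; on top of it a central boss, 36 mm diameter and 30 mm tall (46 mm tall overall), by which it is gripped. About 0.13 to 0.25 kg. Origin: centre of its underside; z is its axis, up through the boss. It starts on the cardboard sheet (3 mm thick).
- fixture: The V fixture, fixed to the bench: smooth aluminium bed 270 x 130 mm, 20 mm thick (friction with the housing about 0.25). Origin: centre of the bed's underside. x: the way the jaw closes, from jaw to V; y to the left of that. The steel V-block stands on the +x end, the blue keeper jaw slides on the -x half; nothing but the jaw's handle rises more than 14 mm above the bed.
- v_apex (a point): The inner corner of the V, at the height of the bed's top, 81 mm along x from the fixture's origin; axes as the fixture's. The V opens towards -x with 90 degrees between its faces, 45 degrees each side of the x axis; its upright faces are 12 mm high and reach out to 45 mm either side in y. A round part of 36 mm radius that bears on both faces has its axis 50.9 mm from this corner, on the -x side.
- v_left: Steel V face block on the +y side, fixed, its face smooth and lightly oiled (friction about 0.15). Its frame coincides with the fixture's. When the housing is pushed along x with a force F and bears evenly, each face carries about 0.7 F; a sideways reaction on the hand means that one face carries more than the other.
- v_right: Steel V face block on the -y side, fixed, the mirror image of the left one. Its frame coincides with the fixture's.
- jaw (a joint): Travel of the blue keeper jaw towards the V in m: 0 = fully open, 0.075 = end of its travel; it starts between 0 and 0.02. With the housing seated in the V, the jaw meets it at about 0.060. It stays where it is left, drags with about 3 N when it is slid, and does not spring back.
- jaw_face (a point): Foot of the middle of the jaw's flat front face, the face that meets the housing, at the height of the bed's top; axes as the fixture's. The blue jaw is 40 mm long (from this face towards -x), 126 mm wide and 14 mm high.
- jaw_post (a point): Middle of the jaw's upright handle post, 22 mm behind the jaw's front face and 36 mm above the bed. Steel post 16 mm diameter, rising from 14 to 59 mm above the bed, with an orange ball 26 mm diameter on top (the ball's top is 79 mm above the bed). Push it towards +x to close the jaw.
- bare_housing: Bystander: a second black housing of the same shape and size but without a chrome collar (small grey dots round its flange). Origin: centre of its underside.
- oval_plate: Bystander: flat black oval mounting plate 174 x 90 mm, 8 mm thick, one end an open ring. Origin: middle of its underside; y is its long axis.
- snips: Bystander: hand snips with black handles, 165 mm long, 70 mm wide, 16 mm high, lying flat. Origin at the pivot, on the bench; the jaws point to its +x.
Not all that is in view belongs to the job. Leave any orange look-alike of the housing alone.

How it is judged:
By the outcome, as a careful person would: the job done as asked, in the order asked, and still so for the second after the job is handed in, with the robot touching nothing.
It also fails if it takes over 72 s, if anything falls off the work surface, if the arm or the gripper's body presses on something with over 40 N, if the wrist force passes 120 N, or if a joint passes its speed limit or range.

## Working session

There is one attempt and no reset: what is moved stays moved. The work goes in short steps, Python scripts to look and compute and a tool call to move; the robot and the scene stay as the last step left them, time stands still between calls to the robot, and variables do not carry over. Pictures are saved under pics/ and viewed, at most 10 in all, crops included, and the job is handed in when it is done.

Besides the shell and the picture viewer there is one more tool, called after ">>>" in YAML: its name, and indented under it one key for each argument. move_arm: Moves the arm, as the interface text tells. Its arguments: {"type":"object","properties":{"plan":{"type":"array","items":{"type":"array"}}},"required":["plan"]}

```bash
mkdir -p pics; cat > h.py <<'E'
import numpy as np, cv2
from cell import readout, eyes, env
from scipy.spatial.transform import Rotation as R
def ray(p,uv):
    K=p["K"];E=np.array(p["extrinsics"]);d=np.array([(uv[0]-K[0][2])/K[0][0],-(uv[1]-K[1][2])/K[1][1],-1.])
    return E[:3,3],E[:3,:3]@d
def onz(p,uv,z):
    o,d=ray(p,uv);return o+d*(z-o[2])/d[2]
def proj(p,X):
    E=np.array(p["extrinsics"]);c=E[:3,:3].T@(np.array(X,float)-E[:3,3]);K=np.array(p["K"])
    return np.array([K[0][0]*c[0]/-c[2]+K[0][2],K[1][1]*-c[1]/-c[2]+K[1][2]])
def save(n,img): cv2.imwrite("pics/"+n+".png",cv2.cvtColor(np.ascontiguousarray(img),cv2.COLOR_RGB2BGR))
E
python3 - <<'E'
from h import *
s=readout.state();print(s)
ims=[]
for c in("top","side"):
    p=eyes.read_camera(c);save(c+"0",p["img"]);print(c,p.keys(),np.round(p["K"],1).tolist(),np.round(p["extrinsics"],3).tolist())
    for n in("housing","fixture","jaw","v_left","v_right"):
        for d in eyes.cut_out(p,n)[:3]:
            print(n,round(d["score"],2),d["uv"],d["mask"].sum(),np.round(onz(p,d["uv"],20)))
E
```

```text
{'t': 0.0, 'joints': array([ 9.98375546e-01,  4.91542126e-01,  1.55946967e+00, -2.59767649e-05,
        1.09165602e+00, -1.05617575e-01]), 'qvel': array([-3.49381632e-05,  1.27700053e-03,  1.49695503e-03, -9.72223071e-04,
        2.98460901e-04, -2.85767649e-04]), 'tau': array([-3.87104534e-03, -6.12637424e+01, -2.58173704e+01,  6.91517699e-02,
        4.82294220e-02, -1.45891827e-04]), 'eef_pos': array([281.13382497, 557.92909229, 214.06560665]), 'tcp_rot': array([-3.14052105e+00, -9.04347268e-05,  2.67480139e+00]), 'ft_force': array([-0.31192181,  0.48765613, -0.56014015]), 'moment': array([0.04079937, 0.02322866, 0.02096834]), 'grip_force': 0.0, 'opening': 0.9995915500481911}
top dict_keys(['img', 'K', 'extrinsics', 'shot']) [[598.3, 0.0, 325.0], [0.0, 598.3, 244.8], [0.0, 0.0, 1.0]] [[0.022, 0.99, -0.137, 200.171], [-1.0, 0.02, -0.017, 47.421], [-0.014, 0.137, 0.99, 1848.332], [0.0, 0.0, 0.0, 1.0]]
housing 0.75 [203.6, 316.1] 412 [226. 444.  20.]
housing 0.69 [170.5, 265.2] 449 [380. 554.  20.]
housing 0.63 [240.4, 231.0] 404 [491. 342.  20.]
fixture 0.9 [382.7, 205.0] 3570 [582. -98.  20.]
jaw 0.82 [383.0, 222.5] 588 [526. -99.  20.]
v_left 0.64 [368.4, 179.1] 228 [663. -52.  20.]
v_left 0.46 [381.0, 203.3] 3580 [587. -92.  20.]
v_right 0.8 [389.9, 179.2] 211 [ 664. -119.   20.]
side dict_keys(['img', 'K', 'extrinsics', 'shot']) [[545.2, 0.0, 325.2], [0.0, 545.2, 241.1], [0.0, 0.0, 1.0]] [[0.795, 0.473, -0.38, -146.436], [-0.606, 0.635, -0.479, -723.023], [0.014, 0.611, 0.791, 1309.166], [0.0, 0.0, 0.0, 1.0]]
housing 0.88 [210.5, 162.4] 362 [366. 553.  20.]
fixture 0.78 [383.7, 259.3] 3673 [568. -97.  20.]
fixture 0.27 [428.5, 375.3] 666 [ 422. -437.   20.]
jaw 0.88 [371.0, 266.9] 661 [521. -96.  20.]
v_left 0.61 [395.5, 235.6] 223 [655. -52.  20.]
v_right 0.54 [412.0, 249.5] 210 [ 659. -120.   20.]
```

View pics/top0.png

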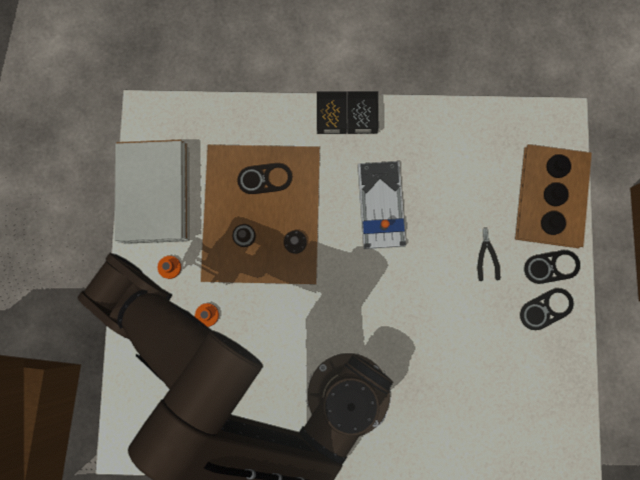

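View pics/side0.png

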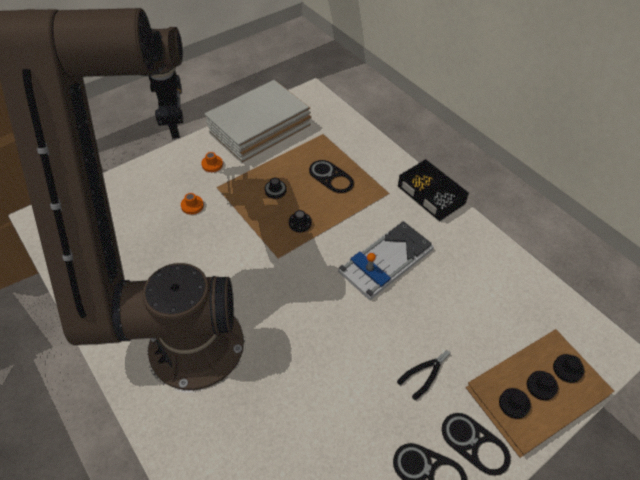

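Candidates for the housing: top (243,235) black with a bright ring, top (294,241) black with no ring, and orange look-alikes at (169,267) and (207,314). The first one fits. I'll confirm it in an enlarged crop and measure it along with the fixture.

```bash
python3 - <<'E'
from h import *
for c,w in(("top",(215,150,440,270)),("side",(230,150,450,310))):
    p=eyes.read_camera(c);im=p["img"]
    x0,y0,x1,y1=w;cr=im[y0:y1,x0:x1]
    if c=="top": save("crop0",cv2.resize(cr,None,fx=3.5,fy=3.5,interpolation=cv2.INTER_CUBIC))
    m=eyes.cut_out(p,"fixture")[0]["mask"].astype(np.uint8)
    cs=max(cv2.findContours(m,0,1)[0],key=cv2.contourArea)[:,0]
    P=np.array([onz(p,q,20)[:2] for q in cs],np.float32)
    r=cv2.minAreaRect(P);print(c,"fix",r)
    j=eyes.cut_out(p,"jaw")[0]["mask"]
    hsv=cv2.cvtColor(im,cv2.COLOR_RGB2HSV)
    b=((hsv[...,0]>100)&(hsv[...,0]<130)&(hsv[...,1]>120)&(hsv[...,2]>50)).astype(np.uint8);b[:y0]=0;b[y1:]=0;b[:,:330]=0;b[:,440:]=0
    yy,xx=np.nonzero(b);P=np.array([onz(p,q,34)[:2] for q in zip(xx,yy)],np.float32);print("jaw",cv2.minAreaRect(P))
    o=((hsv[...,0]<15)&(hsv[...,1]>150)&(hsv[...,2]>120)).astype(np.uint8);o[:,:330]=0;o[:y0]=0;o[y1:]=0;o[:,440:]=0
    yy,xx=np.nonzero(o);print("ball",len(xx),onz(p,(xx.mean(),yy.mean()),86))
    for d in eyes.cut_out(p,"housing")+eyes.cut_out(p,"bare_housing"):
        yy,xx=np.nonzero(d["mask"]);print(round(d["score"],2),d["uv"],len(xx),[xx.min(),xx.max(),yy.min(),yy.max()],onz(p,d["uv"],22))
E
```

```text
top fix ((518.2125854492188, -100.8405532836914), (45.278656005859375, 127.17762756347656), 4.056392192840576)
jaw ((513.729736328125, -99.03408813476562), (36.551326751708984, 120.8652114868164), 4.559381484985352)
ball 41 [512.68197819 -99.36888671  86.        ]
0.77 [207.6, 313.4] 416 [np.int64(195), np.int64(218), np.int64(303), np.int64(326)] [234.68470757 431.29297812  22.        ]
0.75 [242.4, 233.6] 407 [np.int64(233), np.int64(254), np.int64(224), np.int64(246)] [482.39922646 335.4049605   22.        ]
0.55 [170.3, 264.8] 441 [np.int64(158), np.int64(181), np.int64(255), np.int64(278)] [380.72578034 553.79771239  22.        ]
0.71 [293.8, 243.6] 408 [np.int64(285), np.int64(306), np.int64(230), np.int64(252)] [454.40249949 175.23427922  22.        ]
side fix ((578.4375, -99.10243225097656), (281.4862976074219, 141.3257293701172), 4.6194915771484375)
jaw ((508.0263671875, -104.07844543457031), (41.134429931640625, 124.75562286376953), 4.690652370452881)
ball 44 [509.08613749 -99.80824302  86.        ]
0.9 [277.0, 190.0] 375 [np.int64(265), np.int64(286), np.int64(178), np.int64(199)] [472.37733712 314.30822023  22.        ]
0.76 [193.1, 202.9] 371 [np.int64(181), np.int64(203), np.int64(193), np.int64(214)] [230.00877538 425.25629924  22.        ]
0.58 [214.8, 161.8] 335 [np.int64(201), np.int64(222), np.int64(152), np.int64(172)] [377.71373657 544.51693382  22.        ]
0.28 [423.4, 370.9] 730 [np.int64(397), np.int64(449), np.int64(351), np.int64(400)] [ 418.72542332 -421.00786463   22.        ]
0.77 [301.4, 223.7] 389 [np.int64(289), np.int64(311), np.int64(211), np.int64(232)] [453.24391698 153.84356509  22.        ]
```

View pics/crop0.png

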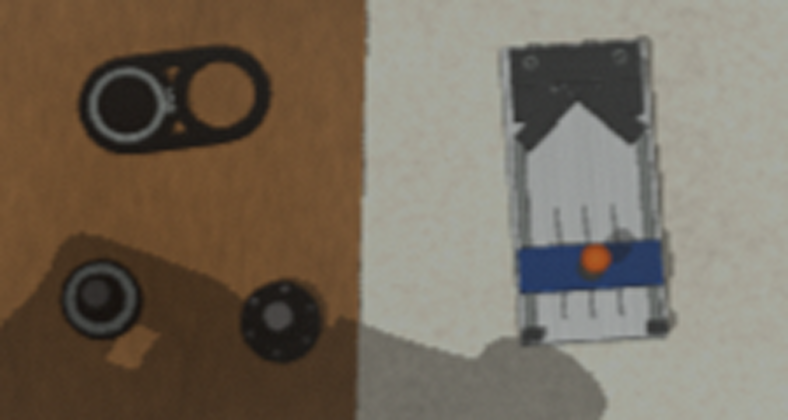

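The crop shows the chrome ring on the part at crop (102,298), which is top (244,235). The other black part, crop (281,320), has grey dots and is the bystander. The fixture's V points up, with its apex at about crop (578,102).

>>> move_arm:
  plan:
    - [[0, 0, 10], [-0.056, -0.025, 0], 1]
    - [[0, 0, 20], [-0.112, -0.05, 0], 1]
    - [[0, 0, 30], [-0.168, -0.075, 0], 1]
    - [[0, 0, 40], [-0.225, -0.1, 0], 1]
    - [[0, 0, 50], [-0.281, -0.123, 0], 1]

```text
t: 1.72
eef_pos: [477.9, 320.2, 214.9]
tcp_rot: [3.141, -0.0, 1.796]
ft_force: [0.2, -0.8, -0.5]
opening: 0.999
grip_force: 0.0
```

```bash
python3 - <<'E'
from h import *
s=readout.state();print(s["t"],s["eef_pos"],s["tcp_rot"],s["joints"])
p=eyes.read_camera("wrist");save("w1",p["img"]);print(np.round(p["K"],1).tolist(),np.round(p["extrinsics"],3).tolist())
for d in eyes.cut_out(p,"housing"):
    yy,xx=np.nonzero(d["mask"]);print(round(d["score"],2),d["uv"],len(xx),[xx.min(),xx.max(),yy.min(),yy.max()],onz(p,d["uv"],22))
print(proj(p,(477,322,19)))
E
```

```text
1.725 [477.94085462 320.18950252 214.87697591] [ 3.14109493e+00 -1.96894556e-04  1.79636653e+00] [4.75425314e-01 4.19770841e-01 1.68358565e+00 7.86205847e-05
 1.03770521e+00 2.49815225e-01]
[[389.1, 0.0, 324.2], [0.0, 389.1, 243.8], [0.0, 0.0, 1.0]] [[0.975, -0.218, -0.054, 462.45], [0.224, 0.948, 0.227, 382.296], [0.001, -0.233, 0.972, 384.639], [0.0, 0.0, 0.0, 1.0]]
0.71 [325.4, 203.5] 4406 [np.int64(288), np.int64(363), np.int64(167), np.int64(242)] [474.86984551 335.67256695  22.        ]
0.63 [77.1, 32.2] 5633 [np.int64(26), np.int64(122), np.int64(0), np.int64(71)] [237.11604742 430.42082817  22.        ]
[324.33390854 217.54744834]
```

View pics/w1.png

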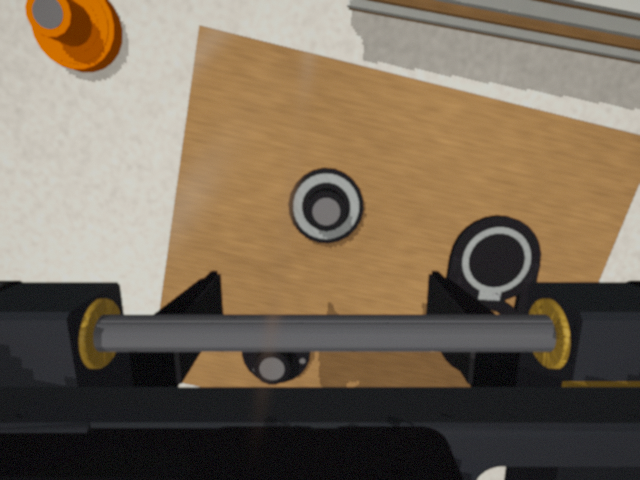

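```bash
cat >> h.py <<'E'
def ringfit(p,z=19,n="housing",near=None):
    ds=eyes.cut_out(p,n)
    d=min(ds,key=lambda d:np.hypot(*(np.array(d["uv"])-near))) if near is not None else ds[0]
    c=max(cv2.findContours(d["mask"].astype(np.uint8),0,1)[0],key=cv2.contourArea)[:,0]
    P=np.array([onz(p,q,z)[:2] for q in c],np.float32)
    g=cv2.cvtColor(p["img"],cv2.COLOR_RGB2GRAY).astype(int);sat=cv2.cvtColor(p["img"],cv2.COLOR_RGB2HSV)[...,1]
    B=d["mask"]&(g>110)&(sat<60);yy,xx=np.nonzero(B)
    Q=np.array([onz(p,q,z)[:2] for q in zip(xx,yy)],np.float32)
    return cv2.minEnclosingCircle(P),cv2.fitEllipse(P),cv2.fitEllipse(cv2.convexHull(Q)) if len(Q)>8 else None,len(Q)
E
python3 - <<'E'
from h import *
p=eyes.read_camera("wrist")
for r in ringfit(p,near=np.array([326,204])): print(r)
print(onz(p,(326,210),49),onz(p,(327,205),19))
E
```

```text
((476.1315002441406, 333.3077697753906), 36.159244537353516)
((475.98602294921875, 333.3067321777344), (70.15354919433594, 70.95681762695312), 20.320295333862305)
((475.6795349121094, 332.6641540527344), (61.651023864746094, 62.106441497802734), 126.4078598022461)
2029
[477.94527301 331.55941826  49.        ] [478.99698207 332.03590979  19.        ]
```

Housing centre is at (476, 333) with an even ring fit. Descending over the boss.

>>> move_arm:
  plan:
    - [[0, 0, 0], [0.013, 0.001, 0.05], 1]
    - [[0, 0, 0], [0.013, 0.001, 0.1], 1]
    - [[0, 0, 0], [0.013, 0.001, 0.15], 1]
    - [[0, 0, 0], [0.013, 0.001, 0.18], 1]
    - [[0, 0, 0], [0.013, 0.001, 0.192], 1]

```text
t: 2.55
eef_pos: [473.4, 335.6, 21.2]
tcp_rot: [-3.139, 0.0, 1.805]
ft_force: [-0.1, 0.8, 0.0]
opening: 0.999
grip_force: 0.0
```

>>> move_arm:
  plan:
    - [[0, 0, 0], [0, 0, 0], -0.1]
    - [[0, 0, 0], [0, 0, 0], -1]
    - [[0, 0, 0], [0, 0, 0], -1]
    - [[0, 0, 0], [0, 0, 0], -1]
    - [[0, 0, 0], [0, 0, 0], -1]

```text
t: 3.18
eef_pos: [475.0, 334.8, 23.0]
tcp_rot: [3.141, -0.0, 1.802]
ft_force: [0.5, 0.2, -0.4]
opening: 0.531
grip_force: 0.0
```

>>> move_arm:
  plan:
    - [[0, 0, 0], [0, 0, 0], -1]
    - [[0, 0, 0], [0, 0, 0], -1]
    - [[0, 0, 0], [0, 0, 0], -1]
    - [[0, 0, 0], [0, 0, 0], -1]

```text
t: 3.68
eef_pos: [474.9, 334.8, 22.7]
tcp_rot: [3.141, -0.0, 1.802]
ft_force: [0.8, 0.3, 2.0]
opening: 0.376
grip_force: 30.0
```

>>> move_arm:
  plan:
    - [[0, 0, 0], [0, 0, -0.05], -1]
    - [[0, 0, 0], [0, 0, -0.11], -1]
    - [[0, 0, 0], [-0.03, 0, -0.16], -1]
    - [[0, 0, 4], [-0.08, 0, -0.19], -1]
    - [[0, 0, 8.6], [-0.14, 0, -0.2], -1]

```text
t: 4.3
eef_pos: [507.3, 197.7, 224.5]
tcp_rot: [3.139, -0.001, 1.651]
ft_force: [0.9, -0.2, -2.2]
opening: 0.377
grip_force: 30.0
```

>>> move_arm:
  plan:
    - [[0, 0, 0], [-0.06, 0.009, 0], -1]
    - [[0, 0, 0], [-0.12, 0.018, 0], -1]
    - [[0, 0, 0], [-0.18, 0.027, 0], -1]
    - [[0, 0, 0], [-0.24, 0.036, 0], -1]
    - [[0, 0, 0], [-0.3, 0.045, 0], -1]

```text
t: 4.92
eef_pos: [576.1, -98.8, 222.4]
tcp_rot: [-3.141, -0.0, 1.652]
ft_force: [1.1, 0.7, -1.4]
opening: 0.372
grip_force: 30.0
```

>>> move_arm:
  plan:
    - [[0, 0, 0], [-0.035, 0.006, 0], -1]
    - [[0, 0, 0], [-0.056, 0.009, 0], -1]
    - [[0, 0, 0], [-0.056, 0.009, 0], -1]
    - [[0, 0, 0], [-0.056, 0.009, 0], -1]

```text
t: 5.42
eef_pos: [589.4, -150.8, 222.5]
tcp_rot: [-3.141, -0.001, 1.653]
ft_force: [-0.4, -0.3, -1.2]
opening: 0.372
grip_force: 30.0
```

```bash
python3 - <<'E'
from h import *
s=readout.state();print(s["t"],s["eef_pos"],s["tcp_rot"],s["opening"],s["grip_force"],s["ft_force"],s["moment"])
p=eyes.read_camera("wrist");save("w2",p["img"])
for n in("fixture","v_left","v_right","jaw"):
    for d in eyes.cut_out(p,n)[:1]:
        m=d["mask"];c=max(cv2.findContours(m.astype(np.uint8),0,1)[0],key=cv2.contourArea)
        a=cv2.approxPolyDP(c,4,True)[:,0]
        print(n,round(d["score"],2),m.sum(),[(q.tolist(),np.round(onz(p,q,34)[:2],1).tolist()) for q in a])
E
```

```text
5.425 [ 589.35722185 -150.78001628  222.52195961] [-3.14112333e+00 -5.72741799e-04  1.65285154e+00] 0.3721046493415758 29.999686181545258 [-0.36221906 -0.33392001 -1.18350817] [-3.07294143e-02 -4.22738783e-05 -2.52932902e-02]
fixture 0.76 40414 [([170, 84], [446.4, -42.5]), ([185, 226], [459.2, -166.4]), ([285, 225], [552.5, -157.7]), ([320, 213], [584.2, -143.7]), ([363, 224], [625.1, -150.7]), ([461, 223], [716.3, -142.2]), ([471, 83], [704.8, -20.3])]
v_left 0.63 3049 [([379, 89], [626.4, -31.7]), ([364, 106], [614.9, -46.6]), ([414, 156], [664.2, -85.2]), ([428, 141], [674.9, -71.3]), ([423, 134], [669.6, -65.7]), ([429, 131], [674.5, -62.7]), ([432, 90], [672.1, -28.7]), ([395, 90], [640.2, -31.3]), ([392, 100], [638.7, -39.7])]
v_right 0.77 2646 [([413, 159], [663.7, -87.9]), ([363, 203], [623.0, -131.1]), ([373, 218], [633.8, -144.3]), ([388, 211], [646.9, -136.6]), ([393, 220], [652.6, -144.7]), ([424, 219], [681.3, -141.3]), ([424, 171], [675.0, -97.7])]
jaw 0.57 6889 [([220, 84], [489.3, -39.0]), ([221, 142], [491.2, -87.4]), ([213, 149], [484.2, -94.0]), ([211, 162], [482.6, -105.6]), ([223, 176], [493.6, -117.2]), ([229, 226], [500.2, -163.0]), ([265, 225], [533.8, -159.3]), ([270, 203], [537.4, -138.2]), ([264, 87], [527.2, -38.3])]
```

View pics/w2.png

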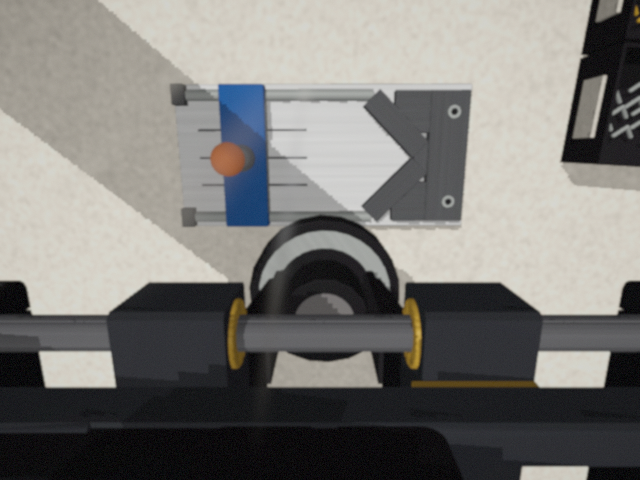

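V apex is at pixel (413,158), which is (664, −86.5). Fixture yaw is about 5.2°. The jaw's front face is near x = 532, and the housing hangs level in the grip. I'll set it down about 22 mm short of its seat.

>>> move_arm:
  plan:
    - [[0, 0, -0.5], [0.03, 0.003, 0.03], -1]
    - [[0, 0, -0.5], [0.059, 0.007, 0.08], -1]
    - [[0, 0, -0.5], [0.059, 0.007, 0.13], -1]
    - [[0, 0, -0.5], [0.059, 0.007, 0.165], -1]
    - [[0, 0, -0.5], [0.059, 0.007, 0.172], -1]

```text
t: 6.3
eef_pos: [591.0, -92.0, 48.9]
tcp_rot: [-3.138, -0.001, 1.661]
ft_force: [0.9, -0.1, -1.8]
opening: 0.375
grip_force: 30.0
```

>>> move_arm:
  plan:
    - [[0, 0, 0], [0, 0, 0.002], -1]
    - [[0, 0, 0], [0, 0, 0.004], -1]
    - [[0, 0, 0], [0, 0, 0.005], -1]
    - [[0, 0, 0], [0, 0, 0.006], -1]

```text
t: 6.8
eef_pos: [592.1, -92.7, 45.2]
tcp_rot: [3.141, 0.0, 1.661]
ft_force: [0.3, 0.1, -1.4]
opening: 0.373
grip_force: 30.0
```

>>> move_arm:
  plan:
    - [[0, 0, 0], [0, 0, 0.001], -1]
    - [[0, 0, 0], [0, 0, 0.002], -1]
    - [[0, 0, 0], [0, 0, 0.003], -1]
    - [[0, 0, 0], [0, 0, 0.0035], -1]
    - [[0, 0, 0], [0, 0, 0.004], -1]

```text
t: 7.42
eef_pos: [591.8, -92.6, 40.6]
tcp_rot: [-3.142, -0.0, 1.661]
ft_force: [-0.0, 1.1, -1.7]
opening: 0.372
grip_force: 30.0
```

```bash
python3 - <<'E'
from h import *
s=readout.state();print(s["eef_pos"],s["ft_force"],s["moment"])
p=eyes.read_camera("wrist");save("w3",p["img"])
E
```

```text
[591.82522087 -92.57788444  40.56083802] [-0.02075897  1.10131306 -1.69760369] [-0.08114104  0.05438476  0.08444161]
```

View pics/w3.png

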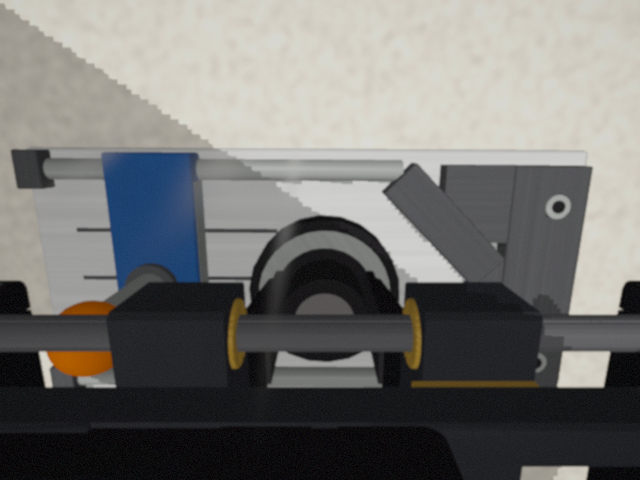

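It shows the housing at (325,290), just above the bed and clear of both the jaw face (200) and the V face (385–500). Creeping down to touch.

>>> move_arm:
  plan:
    - [[0, 0, 0], [0, 0, 0.0003], -1]
    - [[0, 0, 0], [0, 0, 0.0006], -1]
    - [[0, 0, 0], [0, 0, 0.0006], -1]

```text
t: 7.85
eef_pos: [591.8, -92.6, 40.0]
tcp_rot: [3.142, -0.0, 1.661]
ft_force: [-0.4, 0.5, -1.3]
opening: 0.375
grip_force: 30.0
```

>>> move_arm:
  plan:
    - [[0, 0, 0], [0, 0, 0.0003], -1]
    - [[0, 0, 0], [0, 0, 0.0005], -1]
    - [[0, 0, 0], [0, 0, 0.0005], -1]

```text
t: 8.22
eef_pos: [591.9, -92.6, 39.7]
tcp_rot: [3.141, -0.0, 1.661]
ft_force: [-1.0, 0.0, 1.0]
opening: 0.374
grip_force: 30.0
```

Touchdown. Sliding it toward the V along tool +y.

>>> move_arm:
  plan:
    - [[0, 0, 0], [0, 0.003, 0], -1]
    - [[0, 0, 0], [0, 0.006, 0], -1]
    - [[0, 0, 0], [0, 0.009, 0], -1]
    - [[0, 0, 0], [0, 0.012, 0], -1]
    - [[0, 0, 0], [0, 0.015, 0], -1]

```text
t: 8.85
eef_pos: [607.0, -91.3, 39.7]
tcp_rot: [3.141, 0.0, 1.661]
ft_force: [-2.1, -0.3, 4.7]
opening: 0.371
grip_force: 30.0
```

>>> move_arm:
  plan:
    - [[0, 0, 0], [0, 0.0005, 0], -1]
    - [[0, 0, 0], [0, 0.001, 0], -1]
    - [[0, 0, 0], [0, 0.0015, 0], -1]
    - [[0, 0, 0], [0, 0.002, 0], -1]
    - [[0, 0, 0], [0, 0.002, 0], -1]

```text
t: 9.48
eef_pos: [608.9, -91.1, 39.7]
tcp_rot: [3.141, 0.0, 1.661]
ft_force: [-2.0, -0.7, 5.0]
opening: 0.372
grip_force: 30.0
```

>>> move_arm:
  plan:
    - [[0, 0, 0], [0, 0.0003, -0.0001], -1]
    - [[0, 0, 0], [0, 0.0006, -0.0002], -1]
    - [[0, 0, 0], [0, 0.001, -0.0002], -1]
    - [[0, 0, 0], [0, 0.001, -0.0002], -1]

```text
t: 9.98
eef_pos: [609.8, -91.0, 39.7]
tcp_rot: [3.141, -0.0, 1.661]
ft_force: [-1.5, 0.6, 3.4]
opening: 0.371
grip_force: 30.0
```

>>> move_arm:
  plan:
    - [[0, 0, 0], [0, 0.0002, 0], -1]
    - [[0, 0, 0], [0, 0.0004, 0], -1]
    - [[0, 0, 0], [0, 0.0006, 0], -1]
    - [[0, 0, 0], [0, 0.0006, 0], -1]

```text
t: 10.48
eef_pos: [610.4, -90.9, 39.7]
tcp_rot: [3.142, -0.0, 1.661]
ft_force: [-1.7, 0.2, 3.3]
opening: 0.375
grip_force: 30.0
```

>>> move_arm:
  plan:
    - [[0, 0, 0], [0, 0.0002, 0], -1]
    - [[0, 0, 0], [0, 0.0004, 0], -1]
    - [[0, 0, 0], [0, 0.0006, 0], -1]
    - [[0, 0, 0], [0, 0.0006, 0], -1]

```text
t: 10.98
eef_pos: [610.9, -90.9, 39.7]
tcp_rot: [-3.141, -0.0, 1.661]
ft_force: [-2.5, -0.4, 3.0]
opening: 0.371
grip_force: 30.0
```

>>> move_arm:
  plan:
    - [[0, 0, 0], [0, 0.0002, 0], -1]
    - [[0, 0, 0], [0, 0.0004, 0], -1]
    - [[0, 0, 0], [0, 0.0006, 0], -1]
    - [[0, 0, 0], [0, 0.0006, 0], -1]

```text
t: 11.48
eef_pos: [611.1, -90.7, 39.7]
tcp_rot: [-3.141, -0.0, 1.661]
ft_force: [-5.2, 0.8, 5.0]
opening: 0.377
grip_force: 30.0
```

Contact, with a slight +y reaction, so the right face is bearing first. Easing the hand toward +y.

>>> move_arm:
  plan:
    - [[0, 0, 0], [0.0002, 0, 0], -1]
    - [[0, 0, 0], [0.0004, 0.0001, 0], -1]
    - [[0, 0, 0], [0.0004, 0.0002, 0], -1]
    - [[0, 0, 0], [0.0004, 0.0002, 0], -1]

```text
t: 11.98
eef_pos: [611.4, -90.3, 39.7]
tcp_rot: [-3.141, -0.0, 1.661]
ft_force: [-4.8, 0.5, 5.5]
opening: 0.37
grip_force: 30.0
```

```bash
cat > f.py <<'E'
from h import *
F=[];Z=[]
for i in range(6):
    s=readout.state();F.append(s["ft_force"]);Z.append(s["eef_pos"]);eyes.read_camera("top")
f=np.mean(F,0);a=.09;c,n=np.cos(a),np.sin(a)
print("fix fx,fy,fz",np.round([c*f[0]+n*f[1],-n*f[0]+c*f[1],f[2]],2),np.std(F,0).round(2),np.mean(Z,0).round(2),s["t"])
E
python3 f.py
```

```text
fix fx,fy,fz [-5.45  0.47  5.55] [0.47 0.33 0.21] [611.39 -90.31  39.71] 12.225
```

>>> move_arm:
  plan:
    - [[0, 0, 0], [0.0001, 0.0001, 0], -1]
    - [[0, 0, 0], [0.0002, 0.0002, 0], -1]
    - [[0, 0, 0], [0.0002, 0.0003, 0], -1]
    - [[0, 0, 0], [0.0002, 0.0003, 0], -1]

```text
t: 12.78
eef_pos: [611.6, -90.1, 39.7]
tcp_rot: [-3.141, -0.0, 1.661]
ft_force: [-6.1, 0.0, 6.6]
opening: 0.375
grip_force: 30.0
```

```bash
python3 f.py
```

```text
fix fx,fy,fz [-5.75  0.53  6.36] [0.38 0.38 0.48] [611.61 -90.06  39.72] 13.025
```

>>> move_arm:
  plan:
    - [[0, 0, 0], [0.0002, 0, -0.0002], -1]
    - [[0, 0, 0], [0.0004, 0, -0.0003], -1]
    - [[0, 0, 0], [0.0006, 0.0001, -0.0003], -1]
    - [[0, 0, 0], [0.0006, 0.0001, -0.0003], -1]

```text
t: 13.58
eef_pos: [612.1, -89.5, 39.8]
tcp_rot: [-3.142, -0.0, 1.661]
ft_force: [-1.6, 0.8, -2.6]
opening: 0.372
grip_force: 30.0
```

```bash
python3 f.py
```

```text
fix fx,fy,fz [-1.18  0.86 -2.44] [0.36 0.43 0.44] [612.1  -89.49  39.84] 13.825
```

>>> move_arm:
  plan:
    - [[0, 0, 0], [0, 0, 0.0001], -1]
    - [[0, 0, 0], [0.0001, 0.0002, 0.0001], -1]
    - [[0, 0, 0], [0.0002, 0.0004, 0.0001], -1]
    - [[0, 0, 0], [0.0002, 0.0004, 0.0001], -1]

```text
t: 14.38
eef_pos: [612.3, -89.3, 39.9]
tcp_rot: [-3.141, -0.0, 1.661]
ft_force: [-3.0, 0.6, -1.0]
opening: 0.376
grip_force: 30.0
```

```bash
python3 f.py
```

```text
fix fx,fy,fz [-2.61  1.63 -1.13] [0.5  0.56 0.16] [612.31 -89.29  39.9 ] 14.625
```

>>> move_arm:
  plan:
    - [[0, 0, 0], [0.0003, 0, 0.0001], -1]
    - [[0, 0, 0], [0.0006, 0, 0.0001], -1]
    - [[0, 0, 0], [0.0006, 0.0002, 0.0001], -1]
    - [[0, 0, 0], [0.0006, 0.0002, 0.0001], -1]

```text
t: 15.18
eef_pos: [612.7, -88.8, 39.9]
tcp_rot: [3.141, 0.0, 1.661]
ft_force: [-1.4, -0.1, -1.3]
opening: 0.373
grip_force: 30.0
```

```bash
python3 f.py
```

```text
fix fx,fy,fz [-0.92  0.78 -1.43] [0.28 0.59 0.41] [612.71 -88.74  39.89] 15.425
```

>>> move_arm:
  plan:
    - [[0, 0, 0], [0, 0.0002, 0], -1]
    - [[0, 0, 0], [0, 0.0004, 0.0001], -1]
    - [[0, 0, 0], [0, 0.0006, 0.0001], -1]
    - [[0, 0, 0], [0, 0.0006, 0.0001], -1]

```text
t: 15.98
eef_pos: [612.9, -88.6, 39.8]
tcp_rot: [-3.141, -0.0, 1.661]
ft_force: [-5.2, 1.4, 1.4]
opening: 0.378
grip_force: 30.0
```

```bash
python3 f.py
```

```text
fix fx,fy,fz [-5.03  1.82  1.95] [0.47 0.32 0.53] [612.89 -88.59  39.75] 16.225
```

>>> move_arm:
  plan:
    - [[0, 0, 0], [0.0002, 0, 0], -1]
    - [[0, 0, 0], [0.0004, 0, 0], -1]
    - [[0, 0, 0], [0.0004, 0, 0], -1]
    - [[0, 0, 0], [0.0004, 0, 0], -1]

```text
t: 16.77
eef_pos: [612.9, -88.5, 39.7]
tcp_rot: [-3.141, 0.0, 1.661]
ft_force: [-6.2, -0.6, 1.5]
opening: 0.373
grip_force: 30.0
```

```bash
python3 f.py
```

```text
fix fx,fy,fz [-5.42  0.17  1.72] [0.4  0.58 0.48] [612.96 -88.46  39.73] 17.025
```

Both faces are now bearing (fy ≈ 0). Raising the push toward 11 N.

>>> move_arm:
  plan:
    - [[0, 0, 0], [0, 0.0002, 0], -1]
    - [[0, 0, 0], [0, 0.0004, 0], -1]
    - [[0, 0, 0], [0, 0.0004, 0], -1]

```text
t: 17.45
eef_pos: [613.0, -88.5, 39.8]
tcp_rot: [-3.14, -0.0, 1.661]
ft_force: [-6.5, -1.0, 3.6]
opening: 0.372
grip_force: 30.0
```

```bash
python3 f.py
```

```text
fix fx,fy,fz [-6.87 -0.38  3.41] [0.69 0.53 0.39] [612.99 -88.46  39.76] 17.7
```

>>> move_arm:
  plan:
    - [[0, 0, 0], [0, 0.0002, 0], -1]
    - [[0, 0, 0], [0, 0.0004, 0], -1]
    - [[0, 0, 0], [0, 0.0005, 0], -1]
    - [[0, 0, 0], [0, 0.0005, 0], -1]

```text
t: 18.25
eef_pos: [613.0, -88.4, 39.8]
tcp_rot: [-3.139, -0.0, 1.661]
ft_force: [-8.9, -1.3, 5.7]
opening: 0.373
grip_force: 30.0
```

```bash
python3 f.py
```

```text
fix fx,fy,fz [-9.55 -0.34  4.98] [0.44 0.41 0.65] [613.02 -88.45  39.78] 18.5
```

>>> move_arm:
  plan:
    - [[0, 0, 0], [0, 0.0001, 0], -1]
    - [[0, 0, 0], [-0.0001, 0.0003, -0.0001], -1]
    - [[0, 0, 0], [-0.0001, 0.0003, -0.0001], -1]
    - [[0, 0, 0], [-0.0001, 0.0003, -0.0001], -1]

```text
t: 19.05
eef_pos: [613.0, -88.4, 39.8]
tcp_rot: [-3.139, -0.0, 1.661]
ft_force: [-10.1, -1.5, 5.4]
opening: 0.372
grip_force: 30.0
```

```bash
python3 f.py
```

```text
fix fx,fy,fz [-10.44  -0.82   5.7 ] [0.28 0.47 0.19] [613.05 -88.44  39.8 ] 19.3
```

>>> move_arm:
  plan:
    - [[0, 0, 0], [-0.0001, 0.0001, 0], -1]
    - [[0, 0, 0], [-0.0002, 0.0001, 0], -1]
    - [[0, 0, 0], [-0.0002, 0.0001, 0], -1]
    - [[0, 0, 0], [-0.0002, 0.0001, 0], -1]
    - [[0, 0, 0], [-0.0002, 0.0001, 0], -1]

```text
t: 19.98
eef_pos: [613.0, -88.5, 39.8]
tcp_rot: [-3.139, -0.001, 1.661]
ft_force: [-10.1, -1.0, 5.6]
opening: 0.373
grip_force: 30.0
```

```bash
python3 f.py;python3 f.py
```

```text
fix fx,fy,fz [-10.55   0.4    5.91] [0.58 0.57 0.28] [613.05 -88.46  39.8 ] 20.225
fix fx,fy,fz [-10.57   0.37   5.83] [0.2  0.45 0.59] [613.06 -88.47  39.8 ] 20.525
```

>>> move_arm:
  plan:
    - [[0, 0, 0], [0, 0.0001, 0], -1]
    - [[0, 0, 0], [0, 0.0001, 0], -1]
    - [[0, 0, 0], [0, 0.0001, 0], -1]
    - [[0, 0, 0], [0, 0.0001, 0], -1]
    - [[0, 0, 0], [0, 0.0001, 0], -1]

```text
t: 21.2
eef_pos: [613.1, -88.4, 39.8]
tcp_rot: [-3.138, -0.001, 1.661]
ft_force: [-11.6, -1.1, 6.7]
opening: 0.371
grip_force: 30.0
```

```bash
python3 f.py
```

```text
fix fx,fy,fz [-11.76   0.12   6.38] [0.35 0.35 0.44] [613.06 -88.46  39.81] 21.45
```

>>> move_arm:
  plan:
    - [[0, 0, 0], [0, -0.0004, 0], -1]
    - [[0, 0, 0], [0, -0.0008, 0], -1]
    - [[0, 0, 0], [0, -0.0011, 0], -1]
    - [[0, 0, 0], [0, -0.0014, 0], -1]
    - [[0, 0, 0], [0, -0.0014, 0], -1]

```text
t: 22.12
eef_pos: [613.0, -88.5, 39.8]
tcp_rot: [-3.141, -0.0, 1.661]
ft_force: [-4.6, 1.1, 0.6]
opening: 0.372
grip_force: 30.0
```

```bash
python3 f.py
```

```text
fix fx,fy,fz [-5.06  1.41  1.09] [0.38 0.36 0.38] [612.97 -88.51  39.75] 22.375
```

>>> move_arm:
  plan:
    - [[0, 0, 0], [0.0002, -0.0003, 0], -1]
    - [[0, 0, 0], [0.0002, -0.0005, 0], -1]
    - [[0, 0, 0], [0.0002, -0.0005, 0], -1]

```text
t: 22.8
eef_pos: [612.9, -88.5, 39.8]
tcp_rot: [3.141, 0.0, 1.661]
ft_force: [-1.3, -0.7, -2.4]
opening: 0.373
grip_force: 30.0
```

>>> move_arm:
  plan:
    - [[0, 0, 0], [0, 0, 0], 0.2]
    - [[0, 0, 0], [0, 0, 0], 0.5]
    - [[0, 0, 0], [0, 0, 0], 0.5]
    - [[0, 0, 0], [0, 0, 0], 0.5]
    - [[0, 0, 0], [0, 0, 0], 0.5]

```text
t: 23.42
eef_pos: [612.7, -88.4, 39.9]
tcp_rot: [3.141, -0.0, 1.661]
ft_force: [0.7, 0.3, -0.0]
opening: 0.746
grip_force: 0.0
```

```bash
python3 f.py
```

```text
fix fx,fy,fz [ 0.04 -0.04  0.08] [0.47 0.34 0.61] [612.68 -88.4   39.85] 23.675
```

Released with no residual force. Rising to check the seating.

>>> move_arm:
  plan:
    - [[0, 0, 0], [0, 0, -0.01], 0.5]
    - [[0, 0, 0], [0, 0, -0.05], 0.5]
    - [[0, 0, 0], [0, 0, -0.11], 0.0]
    - [[0, 0, 0], [-0.03, -0.02, -0.16], -1]
    - [[0, 0, 0], [-0.055, -0.05, -0.18], -1]

```text
t: 24.35
eef_pos: [568.2, -148.5, 223.5]
tcp_rot: [3.137, 0.002, 1.662]
ft_force: [0.4, -1.5, -0.3]
opening: 0.492
grip_force: 0.0
```

>>> move_arm:
  plan:
    - [[0, 0, 0], [0, 0, 0], -1]
    - [[0, 0, 0], [0, 0, 0], -1]

```text
t: 24.6
eef_pos: [567.9, -147.5, 219.9]
tcp_rot: [3.141, -0.0, 1.66]
ft_force: [0.1, 0.1, 0.2]
opening: 0.279
grip_force: 0.0
```

```bash
python3 - <<'E'
from h import *
s=readout.state();print(s["t"],s["eef_pos"],s["tcp_rot"],s["opening"],s["ft_force"])
p=eyes.read_camera("wrist");save("w4",p["img"])
print("ring@36",[ (np.round(r[0],1),np.round(r[1],1)) for r in ringfit(p,36)[:3]])
hsv=cv2.cvtColor(p["img"],cv2.COLOR_RGB2HSV)
o=((hsv[...,0]<15)&(hsv[...,1]>150)&(hsv[...,2]>100)).astype(np.uint8)
n,l,st,ce=cv2.connectedComponentsWithStats(o);i=1+np.argmax(st[1:,4]);print("ball",st[i],onz(p,ce[i],86))
b=((hsv[...,0]>100)&(hsv[...,0]<130)&(hsv[...,1]>120)&(hsv[...,2]>50));yy,xx=np.nonzero(b)
print("jaw",cv2.minAreaRect(np.array([onz(p,q,34)[:2] for q in zip(xx,yy)],np.float32)))
E
```

```text
24.6 [ 567.85099427 -147.47213109  219.91398087] [ 3.14132098e+00 -1.78617152e-04  1.66036566e+00] 0.27880038939388285 [0.13289727 0.05486941 0.24095078]
ring@36 [(array([612. , -90.6]), np.float64(36.0)), (array([612.4, -90.4]), array([69.5, 70.7])), (array([612.4, -88. ]), array([65.6, 69.8]))]
ball [239 150  33  32 377] [507.02737097 -96.86296405  86.        ]
jaw ((511.2831726074219, -99.55168151855469), (38.101200103759766, 122.69071960449219), 3.9264652729034424)
```

View pics/w4.png

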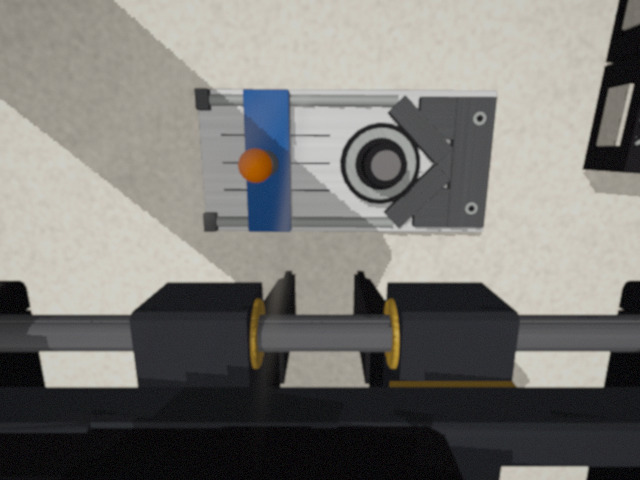

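The housing is seated in the V at (381,163), touching both faces, with its ring at (612, −90.5). The ball is at (255,166), which is (508, −98). Moving shut fingers behind the post.

>>> move_arm:
  plan:
    - [[0, 0, 0], [0.03, -0.045, 0], -1]
    - [[0, 0, 0], [0.054, -0.09, 0], -1]
    - [[0, 0, 0], [0.054, -0.09, 0], -1]
    - [[0, 0, 0], [0.054, -0.09, 0.02], -1]
    - [[0, 0, 0], [0.054, -0.09, 0.06], -1]

```text
t: 25.32
eef_pos: [475.1, -102.1, 159.7]
tcp_rot: [3.139, 0.001, 1.662]
ft_force: [0.4, -2.3, -0.4]
opening: 0.004
grip_force: 0.0
```

>>> move_arm:
  plan:
    - [[0, 0, 0], [0, 0, 0.04], -1]
    - [[0, 0, 0], [0, 0, 0.08], -1]
    - [[0, 0, 0], [0, 0, 0.105], -1]
    - [[0, 0, 0], [0, 0, 0.112], -1]
    - [[0, 0, 0], [0, 0, 0.112], -1]

```text
t: 25.95
eef_pos: [473.8, -101.9, 47.6]
tcp_rot: [-3.141, -0.0, 1.661]
ft_force: [0.3, -0.0, 0.1]
opening: 0.004
grip_force: 0.0
```

```bash
python3 f.py; python3 - <<'E'
from h import *
p=eyes.read_camera("wrist");save("w5",p["img"])
E
```

```text
fix fx,fy,fz [ 0.09  0.25 -0.31] [0.23 0.46 0.5 ] [ 473.87 -102.05   48.39] 26.2
```

View pics/w5.png

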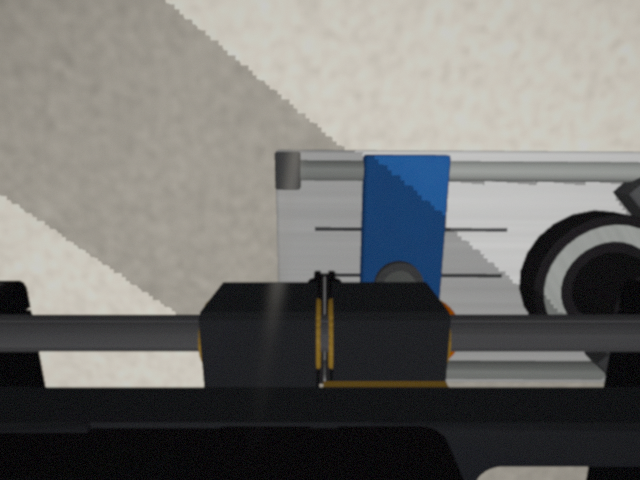

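The shut fingers sit behind the post at (400,275) and clear of the jaw. Pushing along +y.

>>> move_arm:
  plan:
    - [[0, 0, 0], [0, 0.004, 0], -1]
    - [[0, 0, 0], [0, 0.008, 0], -1]
    - [[0, 0, 0], [0, 0.012, 0], -1]
    - [[0, 0, 0], [0, 0.016, 0], -1]
    - [[0, 0, 0], [0, 0.02, 0], -1]

```text
t: 26.92
eef_pos: [493.1, -100.1, 47.8]
tcp_rot: [-3.141, -0.0, 1.661]
ft_force: [-2.4, -1.7, 1.3]
opening: 0.006
grip_force: 1.8
```

>>> move_arm:
  plan:
    - [[0, 0, 0], [0, 0.003, 0], -1]
    - [[0, 0, 0], [0, 0.006, 0], -1]
    - [[0, 0, 0], [0, 0.009, 0], -1]
    - [[0, 0, 0], [0, 0.012, 0], -1]
    - [[0, 0, 0], [0, 0.015, 0], -1]

```text
t: 27.55
eef_pos: [508.4, -98.8, 47.8]
tcp_rot: [3.142, -0.0, 1.661]
ft_force: [-3.1, -2.3, 0.4]
opening: 0.004
grip_force: 1.7
```

```bash
cat > j.py <<'E'
from h import *
p=eyes.read_camera("side");s=readout.state()
hsv=cv2.cvtColor(p["img"],cv2.COLOR_RGB2HSV)
b=((hsv[...,0]>100)&(hsv[...,0]<130)&(hsv[...,1]>120)&(hsv[...,2]>50)).astype(np.uint8);b[:150]=0;b[310:]=0;b[:,:330]=0;b[:,450:]=0
yy,xx=np.nonzero(b);print(s["eef_pos"],s["ft_force"],len(xx),cv2.minAreaRect(np.array([onz(p,q,34)[:2] for q in zip(xx,yy)],np.float32)))
p=eyes.read_camera("wrist")
hsv=cv2.cvtColor(p["img"],cv2.COLOR_RGB2HSV)
b=((hsv[...,0]>100)&(hsv[...,0]<130)&(hsv[...,1]>120)&(hsv[...,2]>50)).astype(np.uint8)
P=[onz(p,(x,y),34)[:2] for y in range(190,250,5) for x in [np.nonzero(b[y])[0].max(initial=-1)] if x>0]
print("jaw front at housing axis x~",[round(q[0]+.09*(q[1]+92),1) for q in P])
E
python3 j.py
```

```text
[508.72090338 -98.84665431  47.825127  ] [-1.29121677 -2.10816996 -0.23564554] 242 ((529.3452758789062, -117.38006591796875), (40.22748947143555, 94.64173126220703), 4.99747896194458)
jaw front at housing axis x~ [np.float64(551.5), np.float64(551.7), np.float64(551.3), np.float64(551.5), np.float64(551.1), np.float64(551.2), np.float64(551.4), np.float64(551.5), np.float64(551.7), np.float64(551.3), np.float64(551.4), np.float64(551.1)]
```

>>> move_arm:
  plan:
    - [[0, 0, 0], [0, 0.004, 0], -1]
    - [[0, 0, 0], [0, 0.008, 0], -1]
    - [[0, 0, 0], [0, 0.012, 0], -1]
    - [[0, 0, 0], [0, 0.016, 0], -1]
    - [[0, 0, 0], [0, 0.019, 0], -1]

```text
t: 28.28
eef_pos: [527.4, -97.1, 47.8]
tcp_rot: [3.141, 0.0, 1.661]
ft_force: [-2.8, -2.7, -0.3]
opening: 0.0
grip_force: 1.6
```

>>> move_arm:
  plan:
    - [[0, 0, 0], [0, 0.0005, 0], -1]
    - [[0, 0, 0], [0, 0.001, 0], -1]
    - [[0, 0, 0], [0, 0.0015, 0], -1]
    - [[0, 0, 0], [0, 0.002, 0], -1]

```text
t: 28.78
eef_pos: [529.0, -96.9, 47.8]
tcp_rot: [-3.142, -0.0, 1.661]
ft_force: [-2.7, -2.6, 0.1]
opening: 0.002
grip_force: 1.5
```

```bash
python3 j.py
```

```text
[529.12384333 -96.96793292  47.82123448] [-3.69962778 -2.76597602  0.03375717] 246 ((551.4680786132812, -125.98294067382812), (43.990806579589844, 75.3090591430664), 0.23369145393371582)
jaw front at housing axis x~ [np.float64(572.1), np.float64(572.2), np.float64(571.9), np.float64(572.0), np.float64(571.7), np.float64(571.8), np.float64(572.0), np.float64(572.1), np.float64(571.8), np.float64(571.9), np.float64(572.0), np.float64(571.7)]
```

>>> move_arm:
  plan:
    - [[0, 0, 0], [0, 0.0004, 0], -1]
    - [[0, 0, 0], [0, 0.0008, 0], -1]
    - [[0, 0, 0], [0, 0.0012, 0], -1]
    - [[0, 0, 0], [0, 0.0016, 0], -1]
    - [[0, 0, 0], [0, 0.002, 0], -1]

```text
t: 29.5
eef_pos: [531.1, -96.7, 47.8]
tcp_rot: [3.142, -0.0, 1.661]
ft_force: [-3.4, -2.2, -0.5]
opening: 0.002
grip_force: 1.5
```

>>> move_arm:
  plan:
    - [[0, 0, 0], [0, 0.0003, 0], -1]
    - [[0, 0, 0], [0, 0.0006, 0], -1]
    - [[0, 0, 0], [0, 0.0009, 0], -1]

```text
t: 29.88
eef_pos: [532.0, -96.7, 47.8]
tcp_rot: [3.141, -0.0, 1.661]
ft_force: [-2.2, -2.4, -0.5]
opening: 0.011
grip_force: 1.5
```

>>> move_arm:
  plan:
    - [[0, 0, 0], [0, 0.0002, 0], -1]
    - [[0, 0, 0], [0, 0.0004, 0], -1]
    - [[0, 0, 0], [0, 0.0006, 0], -1]

```text
t: 30.25
eef_pos: [532.3, -96.7, 47.8]
tcp_rot: [-3.141, -0.0, 1.661]
ft_force: [-4.5, -3.5, 1.1]
opening: 0.006
grip_force: 2.5
```

>>> move_arm:
  plan:
    - [[0, 0, 0], [0, 0.0001, 0], -1]
    - [[0, 0, 0], [0, 0.0002, 0], -1]
    - [[0, 0, 0], [0, 0.0003, 0], -1]
    - [[0, 0, 0], [0, 0.0003, 0], -1]

```text
t: 30.75
eef_pos: [532.4, -96.6, 47.8]
tcp_rot: [-3.141, -0.0, 1.661]
ft_force: [-4.9, -3.6, 1.5]
opening: 0.001
grip_force: 3.0
```

```bash
python3 f.py
```

```text
fix fx,fy,fz [-5.85 -2.98  1.64] [0.65 0.34 0.21] [532.39 -96.63  47.79] 31.0
```

The jaw has stalled on the housing at about 6 N (3 N of that is drag), so it just bears. Backing away and rising.

>>> move_arm:
  plan:
    - [[0, 0, 0], [0, -0.003, 0], -1]
    - [[0, 0, 0], [0, -0.013, 0], -1]
    - [[0, 0, 0], [0, -0.03, 0], -1]
    - [[0, 0, 0], [0, -0.04, -0.02], -1]
    - [[0, 0, 0], [0, -0.04, -0.07], -1]

```text
t: 31.68
eef_pos: [491.2, -99.9, 117.2]
tcp_rot: [-3.138, -0.002, 1.66]
ft_force: [0.3, -0.7, 0.2]
opening: 0.006
grip_force: 0.0
```

>>> move_arm:
  plan:
    - [[0, 0, 0], [0, 0, -0.05], -1]
    - [[0, 0, 0], [-0.03, 0.03, -0.1], -1]
    - [[0, 0, 0], [-0.055, 0.07, -0.1], -1]
    - [[0, 0, 0], [-0.055, 0.07, -0.1], -1]

```text
t: 32.17
eef_pos: [569.2, -149.9, 217.9]
tcp_rot: [3.14, 0.001, 1.66]
ft_force: [-0.5, 0.4, -1.5]
opening: 0.006
grip_force: 0.0
```

```bash
python3 j.py; python3 - <<'E'
from h import *
p=eyes.read_camera("wrist");save("w6",p["img"]);s=readout.state();print(s["t"],s["eef_pos"])
print("ring@36",[ (np.round(r[0],1),np.round(r[1],1)) for r in ringfit(p,36)[:2]])
E
```

```text
[ 567.6683394  -148.96630005  217.27799716] [-1.00605028  0.10036709  0.23338845] 431 ((553.7896118164062, -100.19819641113281), (44.61298751831055, 123.68851470947266), 5.026065349578857)
jaw front at housing axis x~ [np.float64(574.4), np.float64(574.5), np.float64(574.5), np.float64(574.5), np.float64(574.6), np.float64(574.6), np.float64(574.7), np.float64(574.7)]
32.325 [ 566.70780057 -148.22080054  217.27797574]
ring@36 [(array([612. , -90.6]), np.float64(36.2)), (array([612.2, -90.5]), array([70.3, 70.7]))]
```

View pics/w6.png

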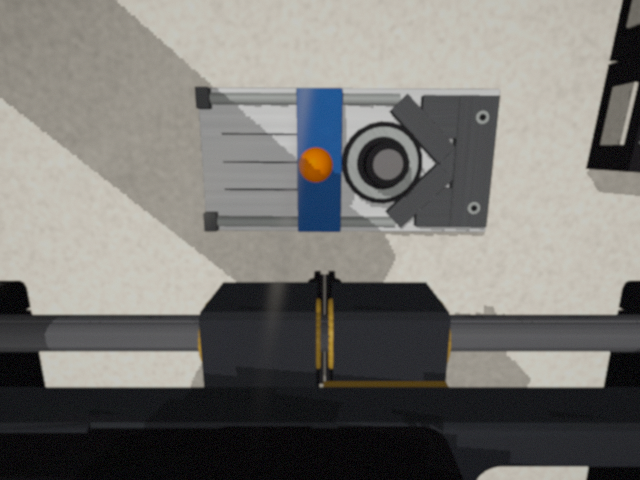

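The jaw edge (342,163) meets the housing rim and the housing is still seated, so I'm handing in.

```bash
python3 -c "
from cell import env
print(env.job_done())"
```

```text
the job is handed in; nothing more can be done
None
```

The job is handed in at about 32 s: the collared housing was pushed into the V and held at about 11 to 12 N with almost no sideways force, then released, and the blue jaw was slid up until it stalled lightly against it; I touched none of the other parts, and the verdict was not shown.

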